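Close the specimen jars with their own lids

ROBOT

A 7-joint arm with a two-finger parallel gripper is mounted at the origin on the work surface. World frame = base frame: x ahead of the robot, y to its left, z up, the work surface at z = 0. Lengths are in m, angles in rad, forces in N, time in s.
With the tool pointing down it reaches from about 0.425 to 0.925 m from the base axis. Payload 6.8 kg.
Tool frame: the origin (TCP) lies at the very end of the fingers, on their centre line; the grasp point (between the pads) lies 19 mm behind it; z points along the fingers, y is the line along which they close (so a half turn about z gives the same grasp; the last joint's range is limited). The gripper opens to 85 mm and grips with 20 to 120 N. Pads are 22 mm wide; open, the fingers measure 114 mm over their backs; the gripper's body (76 mm by 85 mm) begins 54 mm behind the grasp point. The pads swing forward as they close: fully open they stand 13 mm farther back than shut.
Start: joints at [1.169, 0.477, 0.022, 1.555, -0.011, 1.109, -0.083], TCP at [0.195, -0.646, 0.231] pointing down, gripper open.
Joint ranges: [-2.96, 2.96], [-0.34, 2.1], [-1.41, 1.46], [0.24, 2.44], [-1.37, 4.51], [0.17, 1.92], [-2.96, 2.96]. Speed limits (rad/s): [2.39, 2.39, 3.14, 3.14, 3.14, 3.14, 3.14].

INTERFACE

Orientations are given as a unit quaternion [w, x, y, z].
In Python, from station import * gives the robot as it stands.
- The arm moves only by the tool jog_arm, never from a script. Its argument "moves" is one flat list of numbers, 7 for each row, row after row: the shift along the tool's x, y, z normalised to -1 to 1, where 1 is 20 mm, then the turn, a rotation vector about the tool's x, y, z normalised to -1 to 1, where 1 is 4 degrees, then the opening, from 0 (shut) to 1 (fully open). In form: [x, y, z, rx, ry, rz, claw, x, y, z, rx, ry, rz, claw, ...]. A call has exactly 8 rows; each row shifts and turns the commanded pose from where the row before left it, along the tool's axes as they then stand; what a row does not reach is not made up. A row lasts 1/12 s, in which the tool goes at most 41.7 mm and 7.16 degrees, less where a joint would pass 70% of its speed; a pose out of reach is approached as far as the arm can. A call with a number of a shift or a turn outside -1 to 1 is refused whole. A call with a gripper value outside its range is refused whole. The fingers move at their own pace and stop on an object; "grip_force" is the grip in N (left out, the last holds). Time passes only in rows, so rows that do not move let the fingers close, or fill a call up. It gives the time, the measured TCP pose, the force, the opening and the grip force at its end, in the units of the state.
- get_obs(): the state, without advancing time (a new reading comes with each control period).
- read_camera(name): name is "side" or "top" or "wrist"; returns a dict with "color" (384x512x3 uint8, blue, green, red), "fx", "fy", "cx", "cy" (pixels), "rvec" (rotation vector, rad) and "tvec" (3), from world to camera coordinates, as OpenCV has them. Camera axes: x right, y down, z forward; pixel columns grow to the right and rows downward; lengths in m; the calibration is good to about 2 mm. A picture is of the moment at which its call begins. There is no depth.
- hand_in(): hands the job in; it is judged then, once.
The state is a dict: "t": time; "q": joint angles; "joint_vel": joint speeds; "joint_torque": joint torques, N m; "eef_pos": TCP position; "tool_rot": TCP orientation; "contact_force": force on the tool from outside, world axes, zero at the start; "torque": the same for the moment, N m; "gripper_width": opening from 0.0 (shut) to 1.0 (fully open); "grasp_force": force on a finger pad.
Only numpy, scipy, OpenCV 4.12 (cv2) and the standard library are available. Lean on these libraries where they do the work, as an engineer would, in place of code of your own. Each camera call takes 0.05 s, during which the arm holds its last target. There are 200 camera calls.

TASK

Four specimen jars have been left open on the biology bench after the class. Pick their four lids out of the clutter and, one after another, set each gently on the jar whose rim has its shape and size, flat and lined up with the rim so that the mouth is fully covered. Leave the jars standing where they are.

Things in the scene. Friction and masses are not known exactly. Their poses are not given: they have to be found in the camera images.
- jar_wide: Open wide round specimen jar of clear glass, 70 mm high, with a pine cone inside. Body 66 mm across, topped by a flat frosted glass flange 84 mm across and 8 mm thick; its round mouth is 60 mm across. Loose, about 0.36 kg. Origin: centre of its underside on the bench, z up.
- jar_narrow: Open narrow round specimen jar, 85 mm high, with a spiral shell inside. Body 42 mm across, flange 58 mm across and 8 mm thick, mouth 36 mm across. Loose, about 0.26 kg. Origin: centre of its underside on the bench, z up.
- jar_square: Open square specimen jar, 60 mm high, with a piece of coral inside. Body 52 x 52 mm, flange 70 x 70 mm and 8 mm thick, mouth 46 x 46 mm. Loose, about 0.32 kg. Origin: centre of its underside on the bench, z up. x and y run square to its sides.
- jar_oblong: Open oblong specimen jar, 75 mm high, with a bone on a black mount inside. Body 80 x 36 mm, flange 98 x 54 mm and 8 mm thick, mouth 74 x 30 mm, long side along its x. Loose, about 0.36 kg. Origin: centre of its underside on the bench, z up.
- lid_wide: Frosted pale grey 6 mm plate lying flat on the bench at the start, black grip upward. Origin: centre of the plate's underside; z up. The larger round lid, 84 mm across, about 55 g, with no spigot below. In its middle an upright round knob 18 mm across from 6 to 32 mm above the underside. It belongs to the wide round jar.
- lid_narrow: Frosted pale grey 6 mm plate lying flat on the bench at the start, black grip upward. Origin: centre of the plate's underside; z up. The smaller round lid, 58 mm across, about 30 g, with no spigot below. In its middle an upright round knob 18 mm across from 6 to 32 mm above the underside. It belongs to the narrow round jar.
- lid_square: Frosted pale grey 6 mm plate lying flat on the bench at the start, black grip upward. Origin: centre of the plate's underside; z up. The square lid, 70 x 70 mm (x and y square to its sides), about 50 g, with no spigot below. In its middle an upright square knob, 18 x 18 mm with faces parallel to the lid's sides, from 6 to 32 mm above the underside. It belongs to the square jar.
- lid_oblong: Frosted pale grey 6 mm plate lying flat on the bench at the start, black grip upward. Origin: centre of the plate's underside; z up. The oblong lid, 98 mm along its x and 54 mm along its y, about 52 g, with no spigot below. In its middle an upright bar grip, 44 mm along x and 12 mm along y, from 6 to 32 mm above the underside. It belongs to the oblong jar.
There are look-alikes about, which are no part of the job. Leave any brown or green look-alike of the lid_narrow alone.

How it is judged:
At the end, for the whole second after the job is handed in: Each of the four lids lies flat on the flange of its own jar, grip upward, centre within 10 mm of the jar's centre, the square and the oblong lid turned to match their jars' sides within about 8 degrees; all jars upright, everything released and at rest (horizontal distance between lid_wide and jar_wide below 0.01 m and z of lid_wide in the frame of jar_wide between 0.066 and 0.074 m and angle between each of lid_wide, jar_wide, lid_narrow, jar_narrow, lid_square, jar_square, lid_oblong, jar_oblong's own z axis and vertical below 0.06 rad and linear speed of each of lid_wide, jar_wide, lid_narrow, jar_narrow, lid_square, jar_square, lid_oblong, jar_oblong below 0.02 m/s and angular speed of each of lid_wide, lid_narrow, lid_square, lid_oblong below 0.2 rad/s and horizontal distance between lid_narrow and jar_narrow below 0.01 m and z of lid_narrow in the frame of jar_narrow between 0.081 and 0.089 m and horizontal distance between lid_square and jar_square below 0.01 m and z of lid_square in the frame of jar_square between 0.056 and 0.064 m and (angle between the x axis of lid_square and the x axis of jar_square, either way round below 0.15 rad or angle between the x axis of lid_square and the y axis of jar_square, either way round below 0.15 rad) and horizontal distance between lid_oblong and jar_oblong below 0.01 m and z of lid_oblong in the frame of jar_oblong between 0.071 and 0.079 m and angle between the x axis of lid_oblong and the x axis of jar_oblong, either way round below 0.15 rad); the robot touches nothing.
It fails at once if a jar is pushed more than 40 mm from its place or tipped more than 20 degrees (distance of any of jar_wide, jar_narrow, jar_square, jar_oblong from where it was at the start of the episode above 0.04 m or angle between any of jar_wide, jar_narrow, jar_square, jar_oblong's own z axis and vertical above 0.35 rad).
It fails at once if a glass jar is struck or pressed by its lid with more than 40 N (contact force between lid_wide and jar_wide above 40 N or contact force between lid_narrow and jar_narrow above 40 N or contact force between lid_square and jar_square above 40 N or contact force between lid_oblong and jar_oblong above 40 N).
It fails at once if a lid is dropped on its jar from more than about 15 mm, or brought down as fast as that (over 0.55 m/s just above the rim) ((linear speed of lid_wide above 0.55 m/s and horizontal distance between lid_wide and jar_wide below 0.03 m and z of lid_wide in the frame of jar_wide between 0.06 and 0.095 m) or (linear speed of lid_narrow above 0.55 m/s and horizontal distance between lid_narrow and jar_narrow below 0.03 m and z of lid_narrow in the frame of jar_narrow between 0.075 and 0.11 m) or (linear speed of lid_square above 0.55 m/s and horizontal distance between lid_square and jar_square below 0.03 m and z of lid_square in the frame of jar_square between 0.05 and 0.085 m) or (linear speed of lid_oblong above 0.55 m/s and horizontal distance between lid_oblong and jar_oblong below 0.03 m and z of lid_oblong in the frame of jar_oblong between 0.065 and 0.1 m)).
It also fails if it takes over 102 s, if anything falls off the work surface, if the arm or the gripper's body presses on something with over 40 N, if the wrist force passes 120 N, or if a joint passes its speed limit or range.

## Working session

There is one attempt and no reset: what is moved stays moved. The work goes in short steps, Python scripts to look and compute and a tool call to move; the robot and the scene stay as the last step left them, time stands still between calls to the robot, and variables do not carry over. Pictures are saved under pics/ and viewed, at most 14 in all, crops included, and the job is handed in when it is done.

Besides the shell and the picture viewer there is one more tool, called as name(argument=value, ...) on one line, values as JSON. jog_arm: Moves the arm, as the interface text tells. Scaled input: -1 to 1 covers 20 mm each way for a shift and 4 degrees each way for a turn. Its arguments: {"type":"object","properties":{"moves":{"type":"array"},"grip_force":{"type":"number"}},"required":["moves"]}

```bash
ls; mkdir -p pics; python3 - <<'E'
from station import *
import cv2
o=get_obs();print(o)
for n in("top","side"):
    c=read_camera(n);cv2.imwrite(f"pics/{n}0.png",c["color"]);print(n,{k:v for k,v in c.items() if k!="color"})
E
```

```text
pics
{'t': 0.0, 'q': array([ 1.16886985,  0.47778804,  0.02231656,  1.5564807 , -0.0114769 ,
        1.10932152, -0.08309172]), 'joint_vel': array([-0.00090168, -0.00083056,  0.00042495, -0.00118779,  0.00077032,
       -0.00045331, -0.00079328]), 'joint_torque': array([ 9.05449742e-04, -5.96457767e+01,  1.60835747e+00, -2.81205028e+01,
        1.24339038e-02,  9.33367264e-03,  4.18253933e-06]), 'eef_pos': array([ 0.19530425, -0.64548531,  0.23032103]), 'tool_rot': array([-9.10862932e-04,  9.89222788e-01,  1.46415168e-01, -2.10263559e-04]), 'contact_force': array([ 0.47906604,  0.14603746, -0.50642472]), 'torque': array([-0.0143852 , -0.0019923 , -0.03079416]), 'grasp_force': 0.0, 'gripper_width': 0.9946186277264042}
top {'fx': 476.05389989807503, 'fy': 476.05389989807503, 'cx': 259.53144901027474, 'cy': 196.84116583685886, 'rvec': array([ 2.17112255, -2.05769559,  0.21724357]), 'tvec': array([-0.03238225,  0.56679698,  1.05931352])}
side {'fx': 386.1837327671313, 'fy': 386.1837327671313, 'cx': 251.2878882515734, 'cy': 184.86866267841702, 'rvec': array([ 2.24712113, -0.83925943,  0.31208435]), 'tvec': array([-0.40436088,  0.31118317,  0.63204586])}
```

View pics/top0.png

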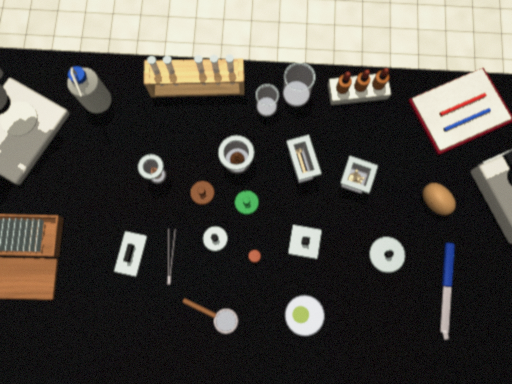

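View pics/side0.png

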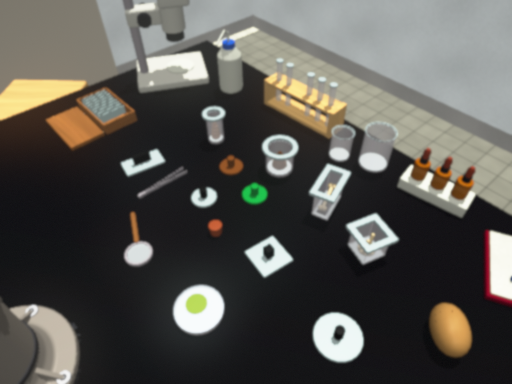

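The top view shows these lids: oblong (130,254), narrow (215,238), square (305,242), wide (387,254). The jars are narrow (151,167), wide (237,153), oblong (304,158) and square (359,174). The brown (202,192) and green (247,202) discs are decoys. The side view shows the same layout.

```bash
cat > h.py <<'E'
import numpy as np, cv2
from scipy.optimize import least_squares
from scipy.spatial.transform import Rotation as R
def K(c): return np.array([[c["fx"],0,c["cx"]],[0,c["fy"],c["cy"]],[0,0,1]])
def proj(c,P): return cv2.projectPoints(np.asarray(P,float).reshape(-1,1,3),c["rvec"],c["tvec"],K(c),None)[0].reshape(-1,2)
def back(c,uv,z):
    Rm=cv2.Rodrigues(c["rvec"])[0]; C=-Rm.T@c["tvec"]
    d=Rm.T@np.linalg.inv(K(c))@np.array([uv[0],uv[1],1.]); return C+d*(z-C[2])/d[2]
def tri(cs,uvs):
    A=[];b=[]
    for c,uv in zip(cs,uvs):
        Rm=cv2.Rodrigues(c["rvec"])[0]; C=-Rm.T@c["tvec"]
        d=Rm.T@np.linalg.inv(K(c))@np.array([uv[0],uv[1],1.]); d/=np.linalg.norm(d)
        M=np.eye(3)-np.outer(d,d); A.append(M); b.append(M@C)
    return np.linalg.lstsq(np.vstack(A),np.hstack(b),rcond=None)[0]
SH={"wide":("c",.084,.084),"narrow":("c",.058,.058),"square":("r",.07,.07),"oblong":("r",.098,.054)}
H={"wide":.07,"narrow":.085,"square":.06,"oblong":.075}
def outline(n,x,y,a,z):
    k,w,h=SH[n]
    if k=="c":
        t=np.linspace(0,2*np.pi,60); p=np.c_[np.cos(t),np.sin(t)]*w/2
    else:
        s=np.linspace(-1,1,15); o=np.ones(15)
        p=np.vstack([np.c_[s,-o],np.c_[o,s],np.c_[-s,o],np.c_[-o,-s]])*[w/2,h/2]
    ca,sa=np.cos(a),np.sin(a)
    return np.c_[p@np.array([[ca,sa],[-sa,ca]])+[x,y],np.full(len(p),z)]
def draw(img,c,P,s,off,col=(0,0,255)):
    q=((proj(c,P)-off+.5)*s*8).astype(np.int32); cv2.polylines(img,[q.reshape(-1,1,2)],True,col,1,cv2.LINE_AA,3)
def fit(cams,n,x,y,a,z,freez=False):
    """fit outline to image edges: along-normal half-level crossings"""
    gs=[cv2.cvtColor(c["color"],cv2.COLOR_BGR2GRAY).astype(np.float32) for c in cams]
    def samp(g,p): return cv2.remap(g,p[:,None,0].astype(np.float32),p[:,None,1].astype(np.float32),cv2.INTER_LINEAR)[:,0]
    def cost(v,rng,ret=False):
        return None
    v=np.array([x,y,a,z])
    for it in range(12):
        rng=np.linspace(-6,6,49) if it<4 else np.linspace(-3,3,49)
        obs=[]
        for c,g in zip(cams,gs):
            q=proj(c,outline(n,*v)); ctr=q.mean(0)
            t=np.roll(q,-1,0)-np.roll(q,1,0); nn=np.c_[t[:,1],-t[:,0]]; L=np.linalg.norm(nn,axis=1,keepdims=True)+1e-9; nn/=L
            nn*=np.sign(((q-ctr)*nn).sum(1,keepdims=True))
            S=np.array([samp(g,q+nn*r) for r in rng])
            G=-np.gradient(S,rng,axis=0)   # bright inside -> dark outside
            k=G.argmax(0); obs.append((c,q,nn,rng[k],G.max(0)))
        def res(d):
            r=[]
            for c,q,nn,k,w in obs:
                q2=proj(c,outline(n,*(v+d))); r.append(np.where(w>12,((q2-q)*nn).sum(1)-k,0))
            r=np.hstack(r); e=[0] 
            if SH[n][0]=="c": e.append(d[2]*100)
            if not freez: e[0]=0
            else: e[0]=d[3]*1e5
            return np.r_[r,e]
        s=least_squares(res,np.zeros(4),loss="soft_l1",f_scale=.5); v=v+s.x
    return v,np.median(np.abs(s.fun))
E
cat > m.py <<'E'
from station import *
from h import *
T=read_camera("top");S=read_camera("side")
L={"oblong":(130,254),"narrow":(215,238),"square":(305,242),"wide":(387,254)}
J={"narrow":(151,162),"wide":(237,150),"oblong":(304,156),"square":(359,172)}
It=cv2.resize(T["color"][120:290,105:415],None,fx=2.5,fy=2.5,interpolation=cv2.INTER_CUBIC)
Is=cv2.resize(S["color"][95:365,115:405],None,fx=2.2,fy=2.2,interpolation=cv2.INTER_CUBIC)
for kind,D in(("lid",L),("jar",J)):
    for n,uv in D.items():
        z0=.006 if kind=="lid" else H[n]
        best=None
        for a0 in ([0] if SH[n][0]=="c" else np.arange(0,3.1,np.pi/10)):
            p=back(T,uv,z0); f=fit([T],n,p[0],p[1],a0,z0,True)
            if best is None or f[1]<best[1]: best=f
        v,e=best; v2,e2=fit([T,S],n,*v[:3],z0)
        print(kind,n,"top",v.round(4),round(e,2),"both",v2.round(4),round(e2,2))
        draw(It,T,outline(n,*v),2.5,[105,120]); draw(Is,S,outline(n,*v2),2.2,[115,95]); draw(It,T,outline(n,*v2),2.5,[105,120],(255,0,0))
cv2.imwrite("pics/t1.png",It);cv2.imwrite("pics/s1.png",Is[:600])
E
python3 m.py
```

```text
lid oblong top [ 0.4239  0.3006 -0.1647  0.006 ] 0.22 both [ 0.4248  0.2999 -0.1655  0.0069] 0.42
lid narrow top [ 4.709e-01  1.012e-01 -2.000e-04  6.000e-03] 0.21 both [ 4.719e-01  1.005e-01 -3.000e-04  6.300e-03] 0.39
lid square top [ 0.4751 -0.116   1.439   0.006 ] 0.24 both [ 0.4757 -0.1166  1.4443  0.008 ] 0.36
lid wide top [ 0.4551 -0.3147 -0.0005  0.006 ] 0.28 both [ 0.4556 -0.3149 -0.0005  0.0088] 0.36
jar narrow top [ 0.6214  0.2552 -0.      0.085 ] 0.19 both [ 0.6222  0.255  -0.      0.0851] 0.33
jar wide top [ 6.704e-01  6.010e-02 -2.000e-04  7.000e-02] 0.2 both [ 6.705e-01  5.920e-02 -3.000e-04  7.150e-02] 0.27
jar oblong top [ 0.646  -0.1282  1.9307  0.075 ] 0.03 both [ 0.6512 -0.1272  1.9192  0.0745] 0.0
jar square top [ 0.6355 -0.234   1.2769  0.06  ] 0.44 both [ 0.636  -0.234   1.2795  0.0629] 0.36
```

View pics/t1.png

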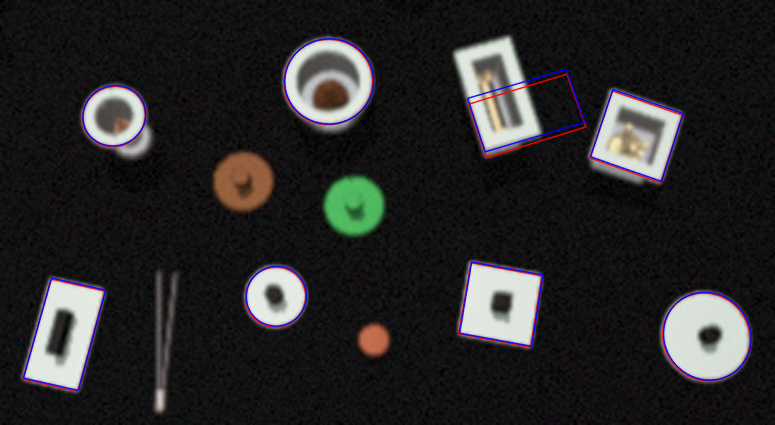

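View pics/s1.png

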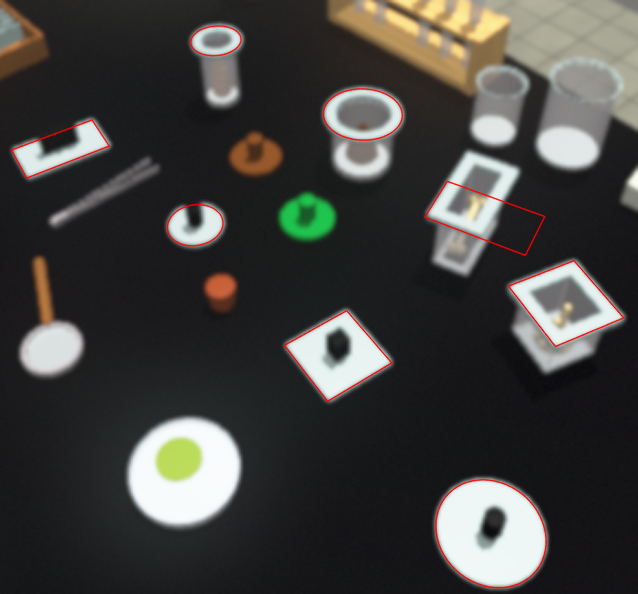

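The overlays fit all four lids and three of the jars. Only the oblong jar fit is turned 90° wrong, with its true centre at about crop (497,95). I'll refit it and plan the first move.

```bash
cat > plan.py <<'E'
from station import *
from h import *
def plan(t,th,n,o=None):
    o=o or get_obs(); p=o["eef_pos"]; w,x,y,z=o["tool_rot"]
    M=R.from_quat([x,y,z,w]).as_matrix(); a=np.arctan2(M[1,0],M[0,0])
    d=(np.radians(th)-a+np.pi)%(2*np.pi)-np.pi
    A=np.zeros((2,2))
    for i in range(n):
        b=a+d*i/n; A+=np.array([[np.cos(b),np.sin(b)],[np.sin(b),-np.cos(b)]])
    s=np.linalg.solve(A,np.array(t[:2])-p[:2])/.02
    print("pos",p.round(4),"yaw",np.degrees(a).round(2),"tilt",np.degrees(np.arccos(-M[2,2])).round(2),"q",o["q"].round(2),"t",o["t"],"grip",round(o["gripper_width"],3),round(o["grasp_force"],1),"F",o["contact_force"].round(1))
    print("row",s.round(3),"z",round((p[2]-t[2])/.02/n,3),"rz",round(-np.degrees(d)/4/n,3),"xn",n)
E
python3 - <<'E'
from plan import *
T=read_camera("top");S=read_camera("side")
p=back(T,(304,158),.075)
v,e=fit([T],"oblong",p[0],p[1],.36,.075,True);v2,e2=fit([T,S],"oblong",*v[:3],.075)
print(v.round(4),e,v2.round(4),e2)
plan([.4555,-.315,.07],60,24)
E
```

```text
[ 0.6655 -0.0999  0.3411  0.075 ] 0.5823890217322512 [ 0.6656 -0.1006  0.3444  0.078 ] 0.4855267862778401
pos [ 0.1954 -0.6459  0.231 ] yaw 16.83 tilt 0.03 q [ 1.17  0.48  0.02  1.56 -0.01  1.11 -0.08] t 0.3 grip 1.0 0.0 F [ 0.7  0.2 -0.7]
row [ 0.87  -0.222] z 0.335 rz -0.45 xn 24
```

jog_arm(moves=[0.87,-0.22,0.33,0,0,-0.45,0.6,0.87,-0.22,0.33,0,0,-0.45,0.6,0.87,-0.22,0.33,0,0,-0.45,0.6,0.87,-0.22,0.33,0,0,-0.45,0.6,0.87,-0.22,0.33,0,0,-0.45,0.6,0.87,-0.22,0.33,0,0,-0.45,0.6,0.87,-0.22,0.33,0,0,-0.45,0.6,0.87,-0.22,0.33,0,0,-0.45,0.6], grip_force=40)

```text
t: 0.97
eef_pos: [0.3109, -0.5577, 0.1778]
tool_rot: [-0.0, 0.963, 0.271, 0.0]
contact_force: [0.1, 0.2, -0.5]
gripper_width: 0.6
grasp_force: 0.0
```

jog_arm(moves=[0.87,-0.22,0.33,0,0,-0.45,0.6,0.87,-0.22,0.33,0,0,-0.45,0.6,0.87,-0.22,0.33,0,0,-0.45,0.6,0.87,-0.22,0.33,0,0,-0.45,0.6,0.87,-0.22,0.33,0,0,-0.45,0.6,0.87,-0.22,0.33,0,0,-0.45,0.6,0.87,-0.22,0.33,0,0,-0.45,0.6,0.87,-0.22,0.33,0,0,-0.45,0.6])

```text
t: 1.63
eef_pos: [0.399, -0.4454, 0.1251]
tool_rot: [0.0, 0.921, 0.389, 0.0]
contact_force: [0.5, -0.9, -0.1]
gripper_width: 0.602
grasp_force: 0.0
```

jog_arm(moves=[0.87,-0.22,0.33,0,0,-0.45,0.6,0.87,-0.22,0.33,0,0,-0.45,0.6,0.87,-0.22,0.33,0,0,-0.45,0.6,0.87,-0.22,0.33,0,0,-0.45,0.6,0.87,-0.22,0.33,0,0,-0.45,0.6,0.87,-0.22,0.33,0,0,-0.45,0.6,0.87,-0.22,0.33,0,0,-0.45,0.6,0.87,-0.22,0.33,0,0,-0.45,0.6])

```text
t: 2.3
eef_pos: [0.4566, -0.3142, 0.0723]
tool_rot: [0.0, 0.865, 0.502, 0.0]
contact_force: [0.1, -0.6, -0.0]
gripper_width: 0.602
grasp_force: 0.0
```

```bash
python3 - <<'E'
from plan import *
c=read_camera("wrist");plan([.4555,-.315,.01],60,6)
im=c["color"].copy();draw(im,c,outline("wide",.4555,-.315,0,.006),1,[0,0]);cv2.imwrite("pics/w1.png",im)
print(proj(c,[.4555,-.315,.032]))
E
```

```text
pos [ 0.4575 -0.3094  0.071 ] yaw 60.58 tilt 0.21 q [ 0.67  0.5  -0.24  1.96  0.17  0.7  -0.18] t 2.35 grip 0.601 0.0 F [ 0.9  3.9 -0.5]
row [-0.049  0.009] z 0.509 rz 0.024 xn 6
[[253.16867672 221.950548  ]]
```

View pics/w1.png

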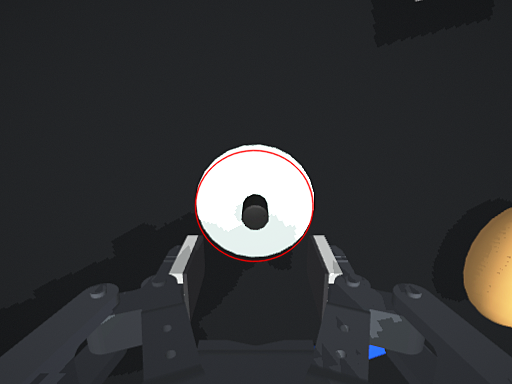

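The wrist view shows the wide lid centred at (255,203) between the fingers, 2–3 mm off the prediction while the arm was still settling. Next I'll descend and grip.

jog_arm(moves=[-0.05,0,0.5,0,0,0,0.6,-0.05,0,0.5,0,0,0,0.6,-0.05,0,0.5,0,0,0,0.6,-0.05,0,0.5,0,0,0,0.6,0,0,0.5,0,0,0,0.6,0,0,0.5,0,0,0,0.6,0,0,0,0,0,0,0.6,0,0,0,0,0,0,0.6])

```text
t: 3.02
eef_pos: [0.4535, -0.3192, 0.0121]
tool_rot: [-0.001, 0.866, 0.5, -0.0]
contact_force: [-0.2, -0.4, 0.2]
gripper_width: 0.602
grasp_force: 0.0
```

```bash
python3 - <<'E'
from plan import *
c=read_camera("wrist");plan([.4555,-.315,.01],60,1)
print(fit([c],"wide",.4555,-.315,0,.006,True))
E
```

```text
pos [ 0.454  -0.3193  0.0127] yaw 60.03 tilt 0.02 q [ 0.66  0.59 -0.21  1.98  0.21  0.59 -0.21] t 3.0667 grip 0.6 0.0 F [ 0.2 -0.7  0.1]
row [ 0.225 -0.045] z 0.134 rz 0.007 xn 1
(array([ 4.57937606e-01, -3.12911803e-01, -1.77748568e-05,  5.99581870e-03]), np.float64(0.31792760302300527))
```

jog_arm(moves=[0.29,0,0.13,0,0,0,0.6,0,0,0,0,0,0,0.4,0,0,0,0,0,0,0,0,0,0,0,0,0,0,0,0,0,0,0,0,0,0,0,0,0,0,0,0,0,0,-0.3,0,0,0,0,0,0,-0.7,0,0,0,0])

```text
t: 3.73
eef_pos: [0.4555, -0.3137, 0.0293]
tool_rot: [-0.001, 0.866, 0.5, -0.001]
contact_force: [-0.3, -0.0, -1.2]
gripper_width: 0.194
grasp_force: 39.0
```

```bash
python3 - <<'E'
from plan import *
plan([.67,.0597,.15],60,22)
E
```

```text
pos [ 0.4555 -0.3137  0.0293] yaw 60.03 tilt 0.2 q [ 0.66  0.56 -0.21  1.98  0.2   0.62 -0.21] t 3.7333 grip 0.194 39.0 F [-0.3 -0.  -1.2]
row [ 0.979 -0.002] z -0.274 rz 0.0 xn 22
```

jog_arm(moves=[0.98,0,-0.75,0,0,0,0,0.98,0,-0.75,0,0,0,0,0.98,0,-0.75,0,0,0,0,0.98,0,-0.75,0,0,0,0,0.98,0,-0.75,0,0,0,0,0.98,0,-0.75,0,0,0,0,0.98,0,-0.75,0,0,0,0,0.98,0,-0.75,0,0,0,0])

```text
t: 4.4
eef_pos: [0.5352, -0.1779, 0.1513]
tool_rot: [0.0, 0.866, 0.5, -0.0]
contact_force: [-0.1, 0.1, -0.8]
gripper_width: 0.193
grasp_force: 39.0
```

jog_arm(moves=[0.98,0,0,0,0,0,0,0.98,0,0,0,0,0,0,0.98,0,0,0,0,0,0,0.98,0,0,0,0,0,0,0.98,0,0,0,0,0,0,0.98,0,0,0,0,0,0,0.98,0,0,0,0,0,0,0.98,0,0,0,0,0,0])

```text
t: 5.07
eef_pos: [0.6136, -0.0422, 0.1504]
tool_rot: [0.0, 0.866, 0.5, -0.0]
contact_force: [-0.6, 1.1, -0.7]
gripper_width: 0.191
grasp_force: 39.0
```

jog_arm(moves=[0.98,0,0,0,0,0,0,0.98,0,0,0,0,0,0,0.98,0,0,0,0,0,0,0.98,0,0,0,0,0,0,0.7,0,0,0,0,0,0,0.4,0,0,0,0,0,0,0,0,0,0,0,0,0,0,0,0,0,0,0,0])

```text
t: 5.73
eef_pos: [0.6634, 0.0436, 0.1501]
tool_rot: [0.0, 0.866, 0.5, -0.001]
contact_force: [0.2, -1.3, -0.6]
gripper_width: 0.195
grasp_force: 39.1
```

```bash
cat > look.py <<'E'
# lid in hand: fit its plate in top+side views
from plan import *
import sys
n=sys.argv[1]; g=float(sys.argv[2]); a=np.radians(float(sys.argv[3])) # TCP height above lid underside, lid yaw
o=get_obs(); p=o["eef_pos"]
T=read_camera("top");S=read_camera("side");W=read_camera("wrist")
for k,c in(("T",[T]),("S",[S])):
    v,e=fit(c,n,p[0],p[1],a,p[2]-g+.006,True); print(k,v.round(4),round(e,2),"lid-tcp",(v[:2]-p[:2]).round(4))
v,e=fit([T,S],n,p[0],p[1],a,p[2]-g+.006);print("TS",v.round(4),np.degrees(v[2]).round(1),round(e,2))
cv2.imwrite(f"pics/{n}_S.png",S["color"]);cv2.imwrite(f"pics/{n}_T.png",T["color"])
E
python3 look.py wide .01 0; python3 -c "
from plan import *
plan([.67,.0597,.15],60,1)"
```

```text
T [ 0.6473  0.0524 -0.      0.1461] 0.0 lid-tcp [-0.0161  0.0088]
S [ 6.615e-01  3.990e-02 -1.000e-04  1.461e-01] 0.23 lid-tcp [-0.0019 -0.0038]
TS [ 0.6709  0.0494 -0.      0.1371] -0.0 0.0
pos [0.6633 0.0424 0.1502] yaw 59.92 tilt 0.07 q [ 0.05  0.56 -0.3   1.64  0.19  0.98 -0.83] t 5.8833 grip 0.193 39.1 F [-0.3 -0.2 -1. ]
row [ 0.914 -0.143] z 0.01 rz -0.02 xn 1
```

jog_arm(moves=[0.48,-0.07,0,0,0,0,0,0.48,-0.07,0,0,0,0,0,0,0,0.7,0,0,0,0,0,0,0.7,0,0,0,0,0,0,0.7,0,0,0,0,0,0,0.6,0,0,0,0,0,0,0.4,0,0,0,0,0,0,0,0,0,0,0])

```text
t: 6.55
eef_pos: [0.669, 0.0616, 0.085]
tool_rot: [-0.001, 0.866, 0.5, -0.002]
contact_force: [-0.6, -0.8, -0.5]
gripper_width: 0.193
grasp_force: 39.0
```

```bash
python3 look.py wide .01 0; python3 -c "
from plan import *
plan([.6705,.0605,.08],60,1)"
```

```text
T [ 0.6613  0.0619 -0.      0.081 ] 0.0 lid-tcp [-0.0077  0.0003]
S [ 0.6712  0.061  -0.      0.081 ] 0.3 lid-tcp [ 0.0022 -0.0006]
TS [ 0.6708  0.0614 -0.      0.0817] -0.0 0.0
pos [0.6713 0.0623 0.0886] yaw 60.02 tilt 0.03 q [ 0.01  0.64 -0.28  1.65  0.22  0.88 -0.88] t 6.7 grip 0.192 39.1 F [-0.3 -0.  -1. ]
row [-0.098  0.012] z 0.428 rz 0.005 xn 1
```

View pics/wide_S.png

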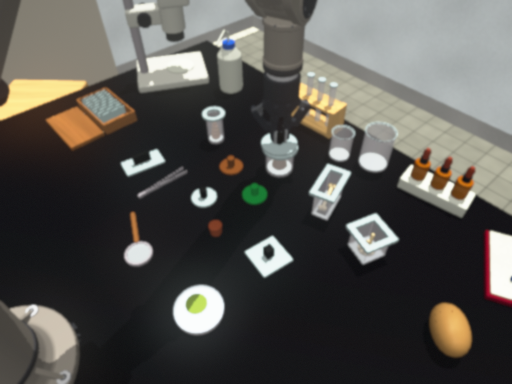

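The wide lid sits just above its jar at (280,148), aligned. I'll lower it, release and retreat.

jog_arm(moves=[-0.1,0,0.2,0,0,0,0,0,0,0.13,0,0,0,0,0,0,0.08,0,0,0,0,0,0,0.03,0,0,0,0,0,0,0,0,0,0,0.3,0,0,0,0,0,0,0.5,0,0,0,0,0,0,0.5,0,0,0,0,0,0,0.5])

```text
t: 7.37
eef_pos: [0.6699, 0.0606, 0.0794]
tool_rot: [0.0, 0.866, 0.5, 0.0]
contact_force: [0.1, -0.6, -0.5]
gripper_width: 0.5
grasp_force: 0.0
```

jog_arm(moves=[0,0,-0.2,0,0,0,0.5,0,0,-0.4,0,0,0,0.5,0,0,-0.6,0,0,0,0.5,0,0,-0.8,0,0,0,0.5,0,0,-0.8,0,0,0,0.5,0,0,-0.4,0,0,0,0.5,0,0,0,0,0,0,0.5,0,0,0,0,0,0,0.5])

```text
t: 8.03
eef_pos: [0.6702, 0.0606, 0.1443]
tool_rot: [0.0, 0.866, 0.5, 0.001]
contact_force: [-0.1, -0.5, -0.5]
gripper_width: 0.501
grasp_force: 0.0
```

```bash
cat > chk.py <<'E'
# placed lid: fit its plate top at jar height + 6 mm
from plan import *
import sys
n,x,y,a=sys.argv[1],*map(float,sys.argv[2:5])
S=read_camera("side"); v,e=fit([S],n,x,y,a,H[n]+.006,True); print("side fit",v.round(4),round(e,2))
E
python3 chk.py wide .6705 .06 0; python3 -c "
from plan import *
plan([.4755,-.1165,.07],82.6,14)"
```

```text
side fit [0.6724 0.0598 0.     0.076 ] 0.27
pos [0.6696 0.0605 0.1433] yaw 60.03 tilt 0.02 q [ 0.03  0.58 -0.3   1.62  0.19  0.97 -0.86] t 8.0833 grip 0.498 0.0 F [ 0.1  0.1 -1.1]
row [-0.832 -0.446] z 0.262 rz -0.403 xn 14
```

jog_arm(moves=[-0.83,-0.45,0,0,0,-0.4,0.5,-0.83,-0.45,0,0,0,-0.4,0.5,-0.83,-0.45,0,0,0,-0.4,0.5,-0.83,-0.45,0,0,0,-0.4,0.5,-0.83,-0.45,0,0,0,-0.4,0.5,-0.83,-0.45,0,0,0,-0.4,0.5,-0.83,-0.45,0,0,0,-0.4,0.5,-0.83,-0.45,0,0,0,-0.4,0.5])

```text
t: 8.75
eef_pos: [0.5481, -0.031, 0.1424]
tool_rot: [-0.001, 0.804, 0.594, -0.001]
contact_force: [0.4, 0.1, -0.2]
gripper_width: 0.502
grasp_force: 0.0
```

jog_arm(moves=[-0.83,-0.45,0.6,0,0,-0.4,0.5,-0.83,-0.45,0.6,0,0,-0.4,0.5,-0.83,-0.45,0.6,0,0,-0.4,0.5,-0.83,-0.45,0.6,0,0,-0.4,0.5,-0.83,-0.45,0.6,0,0,-0.4,0.5,-0.83,-0.45,0.6,0,0,-0.4,0.5,0,0,0,0,0,0,0.5,0,0,0,0,0,0,0.5])

```text
t: 9.42
eef_pos: [0.473, -0.1156, 0.0703]
tool_rot: [-0.001, 0.753, 0.658, -0.001]
contact_force: [0.1, 0.8, 0.6]
gripper_width: 0.503
grasp_force: 0.0
```

```bash
python3 -c "
from plan import *
c=read_camera('wrist')
print(fit([c],'square',.4755,-.1163,1.442,.006,True))
plan([.4755,-.1163,.01],82.6,5)"
```

```text
(array([ 0.4786988 , -0.11406801,  1.44837578,  0.00599901]), np.float64(0.23116142528464684))
pos [ 0.4744 -0.1148  0.0711] yaw 82.38 tilt 0.06 q [ 0.41  0.43 -0.36  2.11  0.25  0.65 -0.25] t 9.4667 grip 0.502 0.0 F [ 0.3  0.5 -0.9]
row [-0.014  0.013] z 0.611 rz -0.011 xn 5
```

jog_arm(moves=[0,0.11,0.6,0,0,-0.09,0.5,0,0,0.6,0,0,0,0.5,0,0,0.6,0,0,0,0.5,0,0,0.6,0,0,0,0.5,0,0,0.4,0,0,0,0.5,0,0,0.24,0,0,0,0.5,0,0,0,0,0,0,0.5,0,0,0,0,0,0,0.5])

```text
t: 10.13
eef_pos: [0.4772, -0.1149, 0.0107]
tool_rot: [-0.0, 0.75, 0.662, 0.0]
contact_force: [0.7, 0.1, 0.4]
gripper_width: 0.501
grasp_force: 0.0
```

jog_arm(moves=[0,0,0,0,0,0,0.3,0,0,0,0,0,0,0,0,0,0,0,0,0,0,0,0,0,0,0,0,0,0,0,0,0,0,0,0,0,0,0,0,0,0,0,0,0,-0.5,0,0,0,0,0,0,-0.5,0,0,0,0])

```text
t: 10.8
eef_pos: [0.4761, -0.1153, 0.031]
tool_rot: [-0.001, 0.75, 0.661, -0.0]
contact_force: [-0.2, 0.7, -0.8]
gripper_width: 0.201
grasp_force: 39.4
```

```bash
python3 -c "
from plan import *
plan([.636,-.234,.135],73.2,10)"
```

```text
pos [ 0.4761 -0.1153  0.031 ] yaw 82.8 tilt 0.09 q [ 0.38  0.5  -0.33  2.12  0.3   0.57 -0.29] t 10.8 grip 0.201 39.4 F [-0.2  0.7 -0.8]
row [-0.423  0.903] z -0.52 rz 0.24 xn 10
```

jog_arm(moves=[-0.42,0.9,-0.9,0,0,0.24,0,-0.42,0.9,-0.9,0,0,0.24,0,-0.42,0.9,-0.9,0,0,0.24,0,-0.42,0.9,-0.9,0,0,0.24,0,-0.42,0.9,-0.9,0,0,0.24,0,-0.42,0.9,-0.7,0,0,0.24,0,-0.42,0.9,0,0,0,0.24,0,-0.42,0.9,0,0,0,0.24,0])

```text
t: 11.47
eef_pos: [0.6072, -0.2085, 0.1372]
tool_rot: [0.001, 0.793, 0.609, 0.001]
contact_force: [0.9, -0.4, -0.9]
gripper_width: 0.199
grasp_force: 39.4
```

jog_arm(moves=[-0.42,0.9,0,0,0,0.24,0,-0.32,0.7,0,0,0,0.24,0,-0.1,0.2,0,0,0,0,0,0,0,0,0,0,0,0,0,0,0.6,0,0,0,0,0,0,0.6,0,0,0,0,0,0,0.6,0,0,0,0,0,0,0,0,0,0,0])

```text
t: 12.13
eef_pos: [0.6332, -0.2322, 0.0948]
tool_rot: [-0.003, 0.803, 0.597, -0.002]
contact_force: [-1.0, 0.4, -1.1]
gripper_width: 0.203
grasp_force: 39.4
```

```bash
python3 look.py square .01 1.278; python3 -c "
from plan import *
plan([.636,-.234,.071],73.2,1)"
```

```text
T [ 0.6223 -0.2277 -0.2692  0.0908] 0.9 lid-tcp [-0.0109  0.0045]
S [ 0.6355 -0.2331 -0.3082  0.0908] 0.02 lid-tcp [ 0.0022 -0.0009]
TS [ 0.6215 -0.2279 -0.2761  0.0902] -15.8 0.31
pos [ 0.6358 -0.2331  0.0983] yaw 73.22 tilt 0.05 q [ 0.46  0.63 -0.29  1.64  0.22  0.9  -0.2 ] t 12.2833 grip 0.201 39.4 F [-0.2  0.7 -0.3]
row [-0.04   0.023] z 1.364 rz 0.005 xn 1
```

jog_arm(moves=[-0.04,0.02,0.5,0,0,0,0,0,0,0.4,0,0,0,0,0,0,0.2,0,0,0,0,0,0,0.15,0,0,0,0,0,0,0.08,0,0,0,0,0,0,0.04,0,0,0,0,0,0,0,0,0,0,0,0,0,0,0,0,0,0.3])

```text
t: 12.95
eef_pos: [0.6366, -0.2344, 0.0715]
tool_rot: [0.0, 0.803, 0.596, 0.0]
contact_force: [0.6, 0.7, 0.4]
gripper_width: 0.296
grasp_force: 0.0
```

jog_arm(moves=[0,0,0,0,0,0,0.5,0,0,0,0,0,0,0.5,0,0,-0.2,0,0,0,0.5,0,0,-0.6,0,0,0,0.5,0,0,-0.9,0,0,0,0.5,0,0,-0.9,0,0,0,0.5,0,0,-0.9,0,0,0,0.5,0,0,0,0,0,0,0.5])

```text
t: 13.62
eef_pos: [0.6391, -0.235, 0.1467]
tool_rot: [0.003, 0.803, 0.596, 0.002]
contact_force: [0.5, -1.3, 0.1]
gripper_width: 0.498
grasp_force: 0.0
```

```bash
python3 chk.py square .636 -.234 1.278; python3 -c "
from plan import *
plan([.472,.101,.07],100,20)"
```

```text
side fit [ 0.6374 -0.2348  1.2733  0.066 ] 0.3
pos [ 0.6381 -0.2348  0.1447] yaw 73.19 tilt 0.32 q [ 0.47  0.58 -0.3   1.61  0.2   0.98 -0.19] t 13.6667 grip 0.498 0.0 F [-0.2 -0.5 -0.6]
row [ 0.815 -0.478] z 0.187 rz -0.335 xn 20
```

jog_arm(moves=[0.81,-0.48,0,0,0,-0.34,0.5,0.81,-0.48,0,0,0,-0.34,0.5,0.81,-0.48,0,0,0,-0.34,0.5,0.81,-0.48,0,0,0,-0.34,0.5,0.81,-0.48,0,0,0,-0.34,0.5,0.81,-0.48,0,0,0,-0.34,0.5,0.81,-0.48,0,0,0,-0.34,0.5,0.81,-0.48,0,0,0,-0.34,0.5])

```text
t: 14.33
eef_pos: [0.5875, -0.0905, 0.141]
tool_rot: [-0.0, 0.742, 0.67, -0.0]
contact_force: [-0.0, 1.0, -0.4]
gripper_width: 0.5
grasp_force: 0.0
```

jog_arm(moves=[0.81,-0.48,0,0,0,-0.34,0.5,0.81,-0.48,0,0,0,-0.34,0.5,0.81,-0.48,0,0,0,-0.34,0.5,0.81,-0.48,0,0,0,-0.34,0.5,0.81,-0.48,0,0,0,-0.34,0.5,0.81,-0.48,0,0,0,-0.34,0.5,0.81,-0.48,0.6,0,0,-0.34,0.5,0.81,-0.48,0.6,0,0,-0.34,0.5])

```text
t: 15.0
eef_pos: [0.5139, 0.0406, 0.1178]
tool_rot: [0.001, 0.675, 0.738, 0.001]
contact_force: [0.5, 0.3, -0.8]
gripper_width: 0.499
grasp_force: 0.0
```

jog_arm(moves=[0.81,-0.48,0.6,0,0,-0.34,0.5,0.81,-0.48,0.6,0,0,-0.34,0.5,0.81,-0.48,0.6,0,0,-0.34,0.5,0.81,-0.48,0.6,0,0,-0.34,0.5,0,0,0,0,0,0,0.5,0,0,0,0,0,0,0.5,0,0,0,0,0,0,0.5,0,0,0,0,0,0,0.5])

```text
t: 15.67
eef_pos: [0.4692, 0.0983, 0.0699]
tool_rot: [0.001, 0.641, 0.768, 0.0]
contact_force: [0.8, 0.1, -0.7]
gripper_width: 0.5
grasp_force: 0.0
```

```bash
python3 -c "
from plan import *
c=read_camera('wrist')
print(fit([c],'narrow',.4715,.101,0,.006,True))
plan([.4725,.1015,.01],100,1)"
```

```text
(array([ 4.74485298e-01,  1.02989309e-01, -1.57901216e-04,  6.00034941e-03]), np.float64(0.2675097775679146))
pos [0.4692 0.0981 0.0699] yaw 100.3 tilt 0.08 q [ 0.07  0.44 -0.48  2.12  0.33  0.65 -0.46] t 15.7167 grip 0.5 0.0 F [-0.1 -0.2  1.2]
row [0.136 0.192] z 2.993 rz 0.076 xn 1
```

jog_arm(moves=[0.14,0.19,0.6,0,0,0,0.5,0,0,0.6,0,0,0,0.5,0,0,0.6,0,0,0,0.5,0,0,0.6,0,0,0,0.5,0,0,0.4,0,0,0,0.5,0,0,0.18,0,0,0,0.5,0,0,0,0,0,0,0.5,0,0,0,0,0,0,0.5])

```text
t: 16.38
eef_pos: [0.4714, 0.1022, 0.0095]
tool_rot: [-0.0, 0.64, 0.768, -0.0]
contact_force: [-0.6, -0.8, -0.1]
gripper_width: 0.499
grasp_force: 0.0
```

jog_arm(moves=[0,0,0,0,0,0,0.3,0,0,0,0,0,0,0,0,0,0,0,0,0,0,0,0,0,0,0,0,0,0,0,0,0,0,0,0,0,0,0,0,0,0,0,0,0,-0.5,0,0,0,0,0,0,-0.5,0,0,0,0])

```text
t: 17.05
eef_pos: [0.471, 0.1021, 0.0301]
tool_rot: [-0.0, 0.64, 0.768, -0.0]
contact_force: [-0.8, -0.0, -0.1]
gripper_width: 0.195
grasp_force: 39.0
```

```bash
python3 -c "
from plan import *
plan([.6218,.2551,.135],100,11)"
```

```text
pos [0.471  0.1021 0.0301] yaw 100.4 tilt 0.07 q [ 0.02  0.51 -0.44  2.13  0.39  0.58 -0.52] t 17.05 grip 0.195 39.0 F [-0.8 -0.  -0.1]
row [0.563 0.798] z -0.477 rz 0.009 xn 11
```

jog_arm(moves=[0.56,0.8,-0.9,0,0,0,0,0.56,0.8,-0.9,0,0,0,0,0.56,0.8,-0.9,0,0,0,0,0.56,0.8,-0.9,0,0,0,0,0.56,0.8,-0.9,0,0,0,0,0.56,0.8,-0.8,0,0,0,0,0.56,0.8,0,0,0,0,0,0.56,0.8,0,0,0,0,0])

```text
t: 17.72
eef_pos: [0.5826, 0.2143, 0.1384]
tool_rot: [0.001, 0.64, 0.768, 0.001]
contact_force: [0.1, -0.2, -0.9]
gripper_width: 0.192
grasp_force: 39.1
```

jog_arm(moves=[0.56,0.8,0,0,0,0,0,0.56,0.8,0,0,0,0,0,0.4,0.6,0,0,0,0,0,0.16,0.2,0,0,0,0,0,0,0,0.4,0,0,0,0,0,0,0.4,0,0,0,0,0,0,0.2,0,0,0,0,0,0,0,0,0,0,0])

```text
t: 18.38
eef_pos: [0.6209, 0.2534, 0.1138]
tool_rot: [-0.001, 0.64, 0.768, -0.002]
contact_force: [0.1, -0.2, -0.9]
gripper_width: 0.191
grasp_force: 39.1
```

```bash
python3 look.py narrow .01 0; python3 -c "
from plan import *
plan([.6218,.2551,.0955],100,1)"
```

```text
T [0.6209 0.2534 0.     0.1098] 0.0 lid-tcp [0. 0.]
S [0.6205 0.2511 0.     0.1098] 0.26 lid-tcp [-0.0003 -0.0023]
TS [6.102e-01 2.347e-01 1.000e-04 1.238e-01] 0.0 0.0
pos [0.6222 0.2546 0.1157] yaw 100.37 tilt 0.02 q [-0.16  0.63 -0.47  1.63  0.34  0.96 -0.56] t 18.5333 grip 0.191 39.1 F [-0.5  0.1 -1. ]
row [ 0.03  -0.015] z 1.012 rz 0.093 xn 1
```

View pics/narrow_S.png

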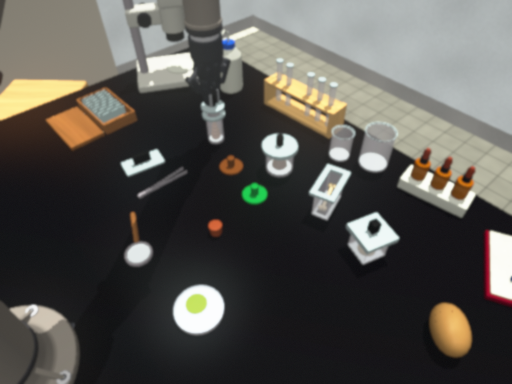

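The wide (280,147) and square (372,231) lids are seated, and the narrow lid is over its jar at (213,108). Lowering.

jog_arm(moves=[0.05,0,0.4,0,0,0,0,0,0,0.25,0,0,0,0,0,0,0.15,0,0,0,0,0,0,0.1,0,0,0,0,0,0,0.08,0,0,0,0,0,0,0.05,0,0,0,0,0,0,0,0,0,0,0,0,0,0,0,0,0,0.3])

```text
t: 19.2
eef_pos: [0.6224, 0.2562, 0.0953]
tool_rot: [0.0, 0.64, 0.768, 0.0]
contact_force: [0.2, 0.0, -0.3]
gripper_width: 0.291
grasp_force: 0.0
```

jog_arm(moves=[0,0,0,0,0,0,0.5,0,0,0,0,0,0,0.5,0,0,-0.2,0,0,0,0.5,0,0,-0.6,0,0,0,0.5,0,0,-0.9,0,0,0,0.5,0,0,-0.9,0,0,0,0.5,0,0,-0.6,0,0,0,0.5,0,0,0,0,0,0,0.5])

```text
t: 19.87
eef_pos: [0.624, 0.2573, 0.1632]
tool_rot: [0.001, 0.64, 0.768, 0.003]
contact_force: [-0.1, 0.5, 0.2]
gripper_width: 0.499
grasp_force: 0.0
```

```bash
python3 chk.py narrow .622 .255 0; python3 -c "
from plan import *
plan([.4253,.301,.07],170.5,18)"
```

```text
side fit [0.6229 0.2544 0.     0.091 ] 0.3
pos [0.6232 0.2567 0.1612] yaw 100.38 tilt 0.21 q [-0.15  0.59 -0.49  1.6   0.31  1.03 -0.54] t 19.9167 grip 0.504 0.0 F [0.2 1.  0.1]
row [ 0.498 -0.335] z 0.253 rz -0.974 xn 18
```

jog_arm(moves=[0.5,-0.34,0,0,0,-0.97,0.5,0.5,-0.34,0,0,0,-0.97,0.5,0.5,-0.34,0,0,0,-0.97,0.5,0.5,-0.34,0,0,0,-0.97,0.5,0.5,-0.34,0,0,0,-0.97,0.5,0.5,-0.34,0,0,0,-0.97,0.5,0.5,-0.34,0,0,0,-0.97,0.5,0.5,-0.34,0,0,0,-0.97,0.5])

```text
t: 20.58
eef_pos: [0.5398, 0.3064, 0.1579]
tool_rot: [-0.001, 0.41, 0.912, -0.001]
contact_force: [0.8, -0.1, -0.2]
gripper_width: 0.504
grasp_force: 0.0
```

jog_arm(moves=[0.5,-0.34,0,0,0,-0.97,0.5,0.5,-0.34,0,0,0,-0.97,0.5,0.5,-0.34,0,0,0,-0.97,0.5,0.5,-0.34,0.6,0,0,-0.97,0.5,0.5,-0.34,0.6,0,0,-0.97,0.5,0.5,-0.34,0.6,0,0,-0.97,0.5,0.5,-0.34,0.6,0,0,-0.97,0.5,0.5,-0.34,0.6,0,0,-0.97,0.5])

```text
t: 21.25
eef_pos: [0.4442, 0.3073, 0.0978]
tool_rot: [-0.001, 0.151, 0.989, -0.0]
contact_force: [0.4, 0.5, -0.4]
gripper_width: 0.499
grasp_force: 0.0
```

jog_arm(moves=[0.5,-0.34,0.6,0,0,-0.97,0.5,0.5,-0.34,0.6,0,0,-0.97,0.5,0,0,0.3,0,0,0,0.5,0,0,0,0,0,0,0.5,0,0,0,0,0,0,0.5,0,0,0,0,0,0,0.5,0,0,0,0,0,0,0.5,0,0,0,0,0,0,0.5])

```text
t: 21.92
eef_pos: [0.4233, 0.3005, 0.0697]
tool_rot: [0.001, 0.086, 0.996, 0.0]
contact_force: [-0.7, 0.4, 0.1]
gripper_width: 0.499
grasp_force: 0.0
```

```bash
python3 -c "
from plan import *
c=read_camera('wrist')
v,e=fit([c],'oblong',.425,.301,-.165,.006,True);print(v,e)
plan([.4258,.301,.01],170.5,1)"
```

```text
[ 0.42766661  0.30279881 -0.16304053  0.00600296] 0.32908787268076173
pos [0.4231 0.3004 0.0696] yaw 170.19 tilt 0.06 q [-0.13  0.56 -0.77  2.02  0.56  0.78  0.17] t 21.9667 grip 0.501 0.0 F [ 0.  -1.4  1.1]
row [-0.128  0.054] z 2.978 rz -0.078 xn 1
```

jog_arm(moves=[-0.13,0.06,0.6,0,0,-0.1,0.5,0,0,0.6,0,0,0,0.5,0,0,0.6,0,0,0,0.5,0,0,0.6,0,0,0,0.5,0,0,0.4,0,0,0,0.5,0,0,0.18,0,0,0,0.5,0,0,0,0,0,0,0.5,0,0,0,0,0,0,0.5])

```text
t: 22.63
eef_pos: [0.4251, 0.3009, 0.0093]
tool_rot: [-0.0, 0.081, 0.997, -0.0]
contact_force: [-0.4, 0.1, 0.4]
gripper_width: 0.5
grasp_force: 0.0
```

jog_arm(moves=[0,0,0,0,0,0,0.3,0,0,0,0,0,0,0,0,0,0,0,0,0,0,0,0,0,0,0,0,0,0,0,0,0,0,0,0,0,0,0,0,0,0,0,0,0,-0.5,0,0,0,0,0,0,-0.5,0,0,0,0])

```text
t: 23.3
eef_pos: [0.4248, 0.3003, 0.0298]
tool_rot: [-0.001, 0.082, 0.997, -0.001]
contact_force: [0.2, -0.3, -1.1]
gripper_width: 0.128
grasp_force: 39.1
```

```bash
python3 -c "
from plan import *
plan([.6656,-.1003,.15],199.6,24)"
```

```text
pos [0.4248 0.3003 0.0298] yaw 170.65 tilt 0.09 q [-0.17  0.63 -0.72  2.03  0.63  0.71  0.12] t 23.3 grip 0.128 39.1 F [ 0.2 -0.3 -1.1]
row [-0.439 -0.881] z -0.25 rz -0.302 xn 24
```

jog_arm(moves=[-0.44,-0.88,-0.75,0,0,-0.3,0,-0.44,-0.88,-0.75,0,0,-0.3,0,-0.44,-0.88,-0.75,0,0,-0.3,0,-0.44,-0.88,-0.75,0,0,-0.3,0,-0.44,-0.88,-0.75,0,0,-0.3,0,-0.44,-0.88,-0.75,0,0,-0.3,0,-0.44,-0.88,-0.75,0,0,-0.3,0,-0.44,-0.88,-0.75,0,0,-0.3,0])

```text
t: 23.97
eef_pos: [0.4826, 0.1533, 0.151]
tool_rot: [0.0, -0.003, 1.0, -0.0]
contact_force: [1.2, -0.1, -1.2]
gripper_width: 0.134
grasp_force: 39.1
```

jog_arm(moves=[-0.44,-0.88,0,0,0,-0.3,0,-0.44,-0.88,0,0,0,-0.3,0,-0.44,-0.88,0,0,0,-0.3,0,-0.44,-0.88,0,0,0,-0.3,0,-0.44,-0.88,0,0,0,-0.3,0,-0.44,-0.88,0,0,0,-0.3,0,-0.44,-0.88,0,0,0,-0.3,0,-0.44,-0.88,0,0,0,-0.3,0])

```text
t: 24.63
eef_pos: [0.5637, 0.0185, 0.1503]
tool_rot: [0.0, -0.086, 0.996, -0.0]
contact_force: [0.0, 0.2, -0.1]
gripper_width: 0.132
grasp_force: 39.1
```

jog_arm(moves=[-0.44,-0.88,0,0,0,-0.3,0,-0.44,-0.88,0,0,0,-0.3,0,-0.44,-0.88,0,0,0,-0.3,0,-0.44,-0.88,0,0,0,-0.3,0,-0.44,-0.88,0,0,0,-0.3,0,-0.4,-0.8,0,0,0,-0.3,0,-0.3,-0.6,0,0,0,-0.3,0,-0.15,-0.3,0,0,0,-0.3,0])

```text
t: 25.3
eef_pos: [0.6521, -0.0871, 0.1502]
tool_rot: [0.0, -0.168, 0.986, -0.0]
contact_force: [0.1, -0.7, -2.1]
gripper_width: 0.127
grasp_force: 39.1
```

jog_arm(moves=[0,0,0,0,0,0,0,0,0,0,0,0,0,0,0,0,0,0,0,0,0,0,0,0,0,0,0,0,0,0,0,0,0,0,0,0,0,0,0,0,0,0,0,0,0,0,0,0,0,0,0,0,0,0,0,0])

```text
t: 25.97
eef_pos: [0.6512, -0.0846, 0.1495]
tool_rot: [-0.0, -0.169, 0.986, -0.0]
contact_force: [-0.5, -0.7, -0.3]
gripper_width: 0.133
grasp_force: 39.1
```

```bash
python3 -c "
from plan import *
plan([.6656,-.1003,.1],199.6,3)"
```

```text
pos [ 0.6512 -0.0846  0.1495] yaw -160.56 tilt 0.0 q [ 0.61  0.68 -0.86  1.63  0.56  1.09  1.51] t 25.9667 grip 0.133 39.1 F [-0.5 -0.7 -0.3]
row [-0.139 -0.327] z 0.826 rz -0.013 xn 3
```

jog_arm(moves=[-0.14,-0.33,0,0,0,0,0,-0.14,-0.33,0,0,0,0,0,-0.14,-0.33,0.5,0,0,0,0,0,0,0.7,0,0,0,0,0,0,0.6,0,0,0,0,0,0,0.5,0,0,0,0,0,0,0,0,0,0,0,0,0,0,0,0,0,0])

```text
t: 26.63
eef_pos: [0.6649, -0.1002, 0.1022]
tool_rot: [-0.001, -0.169, 0.986, 0.0]
contact_force: [-0.2, 0.5, -0.2]
gripper_width: 0.125
grasp_force: 39.1
```

```bash
python3 look.py oblong .01 19.7; python3 -c "
from plan import *
plan([.6656,-.1003,.085],199.7,1)"
```

```text
T [ 0.6568 -0.0988  0.3709  0.0982] 1.32 lid-tcp [-0.0081  0.0014]
S [ 0.6514 -0.1118  0.3859  0.0982] 1.23 lid-tcp [-0.0135 -0.0116]
TS [ 0.662  -0.1023  0.3846  0.0819] 22.0 1.26
pos [ 0.6662 -0.1002  0.1042] yaw -160.54 tilt 0.06 q [ 0.6   0.75 -0.82  1.62  0.61  1.04  1.51] t 26.7833 grip 0.13 39.1 F [ 0.5 -0.3 -0.1]
row [0.03  0.006] z 0.96 rz -0.061 xn 1
```

View pics/oblong_S.png

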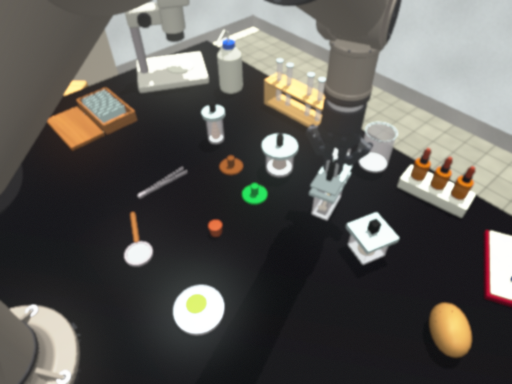

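The oblong lid is over its jar at (328,180) and aligned. The fit was confused by the jar below and the shading. I'll lower by TCP position and check afterwards.

jog_arm(moves=[0,0,0.35,0,0,-0.06,0,0,0,0.25,0,0,0,0,0,0,0.15,0,0,0,0,0,0,0.1,0,0,0,0,0,0,0.08,0,0,0,0,0,0,0.04,0,0,0,0,0,0,0,0,0,0,0,0,0,0,0,0,0,0.3])

```text
t: 27.45
eef_pos: [0.666, -0.1006, 0.0847]
tool_rot: [0.0, -0.171, 0.985, -0.0]
contact_force: [-1.2, 0.2, 1.3]
gripper_width: 0.259
grasp_force: 0.0
```

jog_arm(moves=[0,0,0,0,0,0,0.5,0,0,0,0,0,0,0.5,0,0,-0.2,0,0,0,0.5,0,0,-0.6,0,0,0,0.5,0,0,-0.9,0,0,0,0.5,0,0,-0.9,0,0,0,0.5,0,0,-0.9,0,0,0,0.5,0,0,-0.9,0,0,0,0.5])

```text
t: 28.12
eef_pos: [0.666, -0.1004, 0.1741]
tool_rot: [0.0, -0.171, 0.985, -0.0]
contact_force: [0.5, -1.0, -0.1]
gripper_width: 0.497
grasp_force: 0.0
```

jog_arm(moves=[0.9,0,-0.6,0,0,0,0.5,0.9,0,-0.6,0,0,0,0.5,0.9,0,-0.6,0,0,0,0.5,0.9,0,0,0,0,0,0.5,0.9,0,0,0,0,0,0.5,0.9,0,0,0,0,0,0.5,0.9,0,0,0,0,0,0.5,0.9,0,0,0,0,0,0.5])

```text
t: 28.78
eef_pos: [0.5296, -0.1491, 0.2091]
tool_rot: [0.0, -0.171, 0.985, -0.0]
contact_force: [0.4, -0.1, 0.1]
gripper_width: 0.501
grasp_force: 0.0
```

jog_arm(moves=[0.9,0,0,0,0,0,0.5,0.9,0,0,0,0,0,0.5,0.5,0,0,0,0,0,0.5,0,0,0,0,0,0,0.5,0,0,0,0,0,0,0.5,0,0,0,0,0,0,0.5,0,0,0,0,0,0,0.5,0,0,0,0,0,0,0.5])

```text
t: 29.45
eef_pos: [0.4877, -0.1639, 0.2082]
tool_rot: [0.0, -0.171, 0.985, 0.0]
contact_force: [-0.3, -0.7, -0.3]
gripper_width: 0.499
grasp_force: 0.0
```

```bash
cat > fin.py <<'E'
from plan import *
T=read_camera("top");S=read_camera("side")
P={"wide":(.6705,.06,0),"narrow":(.622,.255,0),"square":(.636,-.234,1.278),"oblong":(.6656,-.1003,.344)}
I=[cv2.resize(c["color"][60:260],None,fx=1.55,fy=1.5,interpolation=cv2.INTER_CUBIC) for c in(T,S)]
for n,p in P.items():
    print(n,*[fit(c,n,*p,H[n]+.006,len(c)==1)[0].round(4) for c in([T],[S],[T,S])])
cv2.imwrite("pics/fin.png",np.vstack(I))
E
python3 fin.py
```

```text
wide [ 0.6682  0.0594 -0.      0.076 ] [0.6528 0.0737 0.     0.076 ] [ 6.647e-01  5.850e-02 -1.000e-04  8.750e-02]
narrow [ 6.208e-01  2.547e-01 -3.000e-04  9.100e-02] [0.6226 0.2542 0.     0.091 ] [ 6.213e-01  2.543e-01 -2.000e-04  9.150e-02]
square [ 0.6371 -0.2493  1.5886  0.066 ] [ 0.6372 -0.2349  1.2767  0.066 ] [ 0.6292 -0.2388  1.2807  0.0773]
oblong [ 0.6632 -0.1008  0.3622  0.081 ] [ 0.6659 -0.1045  0.3972  0.081 ] [ 0.6648 -0.1021  0.3657  0.08  ]
```

View pics/fin.png

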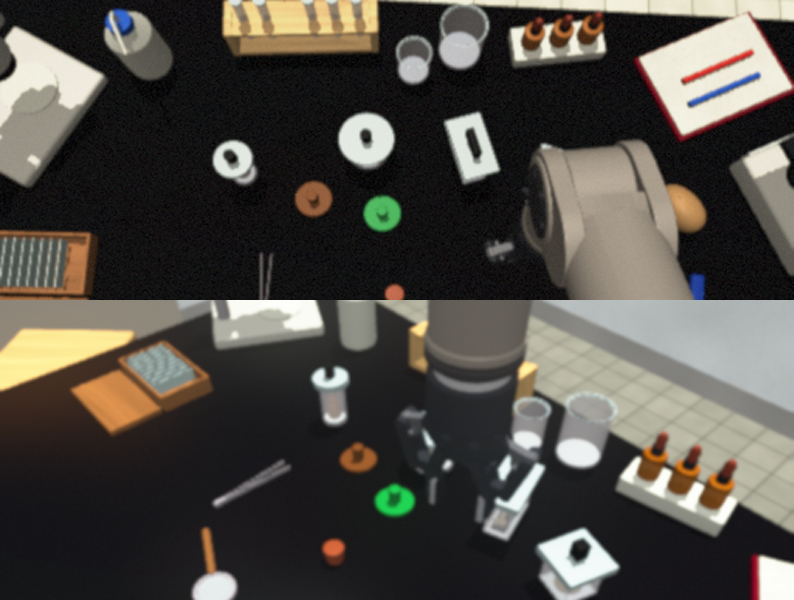

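All four lids are seated. In the unobstructed views they are within about 4 mm of their jars, and the top view puts the oblong lid's angle about 1° off. The fits that disagree are blocked by the arm.

```bash
python3 -c "
from station import *
print(hand_in())"
```

```text
the job is handed in; nothing more can be done
None
```

All four lids are on their matching jars, released, and the job is handed in at about 29.5 s; the final camera checks put each within about 4 mm of its jar's centre, but hand-in returned no verdict.

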